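# Clamp a half shell in the welding nest with the hung clamp arm and its eccentric cam

### The arm

A 7-joint arm with a two-finger parallel gripper is mounted at the origin on a cart in front of the work surface, level with it; the furniture and walls round the work are solid. World frame = base frame: x ahead of the robot, y to its left, z up, the work surface at z = 0. Lengths are in m, angles in degrees, forces in N, time in s.
With the tool pointing down it reaches from about 0.425 to 0.875 m from the base axis. Payload 8.4 kg.
Tool frame: the origin (TCP) lies between the finger pads; the fingertips stand 22 mm ahead of it and the grasp point (between the pads) lies 3 mm ahead of it (arm.finger_overhang is the distance from the TCP to the fingertips, in m); z points along the fingers, y is the line along which they close (so a half turn about z gives the same grasp; the last joint's range is limited). The gripper opens to 85 mm and grips with 20 to 120 N. Pads are 22 mm wide; open, the fingers measure 114 mm over their backs; the gripper's body (76 mm by 85 mm) begins 54 mm behind the grasp point. The pads swing forward as they close: fully open they stand 13 mm farther back than shut.
Start: joints at [-74.553, 19.091, 2.286, 83.961, -0.768, 76.965, -3.352], TCP at [0.234, 0.606, 0.253] pointing down, gripper open.
Joint ranges: [-147.57, 147.57], [-21.85, 119.76], [-74.77, 79.35], [14.55, 137.4], [-85.83, 265.84], [4.83, 119.75], [-152.11, 152.11]. Speed limits (degrees/s): [127.2, 127.2, 159.86, 159.86, 180, 180, 180].

### API

Orientations are given as [roll, pitch, yaw] about the fixed x, y, z axes, in that order (R = Rz(yaw) Ry(pitch) Rx(roll)).
In Python, from workcell import arm gives the robot as it stands.
- The arm moves only by the shell command python3 drive.py [FORCE], which reads ROWS from standard input. ROWS is a JSON object whose key "ticks" holds a list of rows, 1 to 8 of them, each of 5 numbers: dx, dy, dz in m, then a turn about the tool's z in degrees, then the opening from 0.0 (shut) to 1.0 (fully open); each row shifts and turns the commanded pose from where the row before left it, along the tool's axes as they then stand; what a row does not reach is not made up. A row lasts 1/8 s, in which the tool goes at most 0.0625 m and 10.7 degrees, less where a joint would pass 70% of its speed; a pose out of reach is approached as far as the arm can. The fingers move at their own pace and stop on an object; FORCE is the grip in N (left out, the last holds). Time passes only in rows, so rows that do not move let the fingers close. It prints the time, the measured TCP pose, the force, the opening and the grip force at its end. Input that does not fit is refused with a message, and nothing moves.
- arm.get_state(): the state, without advancing time (a new reading comes with each control period).
- arm.get_image(name): name is "scene" or "top" or "wrist"; returns the picture (420x560x3 uint8, red, green, blue); there is no depth.
- arm.camera_model(name): a dict with "fx", "fy", "cx", "cy" (pixels), "extrinsics" (4x4, takes a point from world to camera coordinates). Camera axes: x right, y up, looking along -z (the intrinsics and any distortion apply to the point x, -y, -z); pixel columns grow to the right and rows downward; lengths in m; the calibration is good to about 2 mm. The wrist camera is an equidistant fisheye: a pixel r from the principal point sees the ray r / f radians off the axis. A picture is of the moment at which its call begins: read the wrist's pose just before it. camera_model takes no time and is no camera call; for the wrist camera it gives the pose at the moment of the call.
- arm.hand_in(): hands the job in; it is judged then, once.
The state is a dict: "t": time; "qpos": joint angles; "dq": joint speeds; "joint_efforts": joint torques, N m; "ee_pos": TCP position; "tool_rot": TCP orientation; "contact_force": force on the tool from outside, world axes, zero at the start; "torque": the same for the moment, N m; "width": opening from 0.0 (shut) to 1.0 (fully open); "gripper_force": force on a finger pad.
Only numpy, scipy, OpenCV 4.12 (cv2) and the standard library are available. Lean on these libraries where they do the work, as an engineer would, in place of code of your own. Each camera call takes 0.05 s, during which the arm holds its last target. There are 200 camera calls.

### The job

First slide the white half shell along the nest plate, without lifting it, until it sits fully home in the corner of the two fences. Then hang the loose steel clamp arm by its eye on the nest's upright post, so that it lies flat on the plate between the shell and the eccentric cam with its nose beside the shell, and swing the cam's lever counter-clockwise until the lobe bears firmly on the arm and the arm holds the shell in its corner after you let go. Leave the spanner, the pliers and the grooved metal block where they lie.

Things in the scene. Friction and masses are not known exactly. Their poses are not given: they have to be found in the camera images.
- nest: Fixed grey plate, 250 x 215 x 12 mm, on the bench (top at z = 0.012). Origin on the bench; own x points to the far fence, y to the left fence, z up; spans x -125 to 125, y -112 to 102 mm. Two dark fences 14 mm high over the plate form the shell's corner: far fence, stop face at x = 95 (y 20 to 82); left fence, stop face at y = 71 (x 50 to 95).
- shell_home (a point): Point on the plate's top at nest (75, 40, 12) mm: the shell's origin lies here when it is home against both fences. Axes as the nest.
- post_foot (a point): Foot of the upright steel post, on the plate's top at nest (-85, -3, 12) mm. Post 12 mm diameter, 36 mm high over the plate, its top 8 mm tapering to 4 mm diameter. Axes as the nest.
- cam: Eccentric steel cam on a vertical axis. Origin on the axis at the plate's top, nest (-35, -37, 12) mm. Own x points along the lever (turns with it). Disc radius 20 mm, 1 to 14 mm above the plate, centre 10 mm off the axis, 55 degrees counter-clockwise of the lever. Lever bar 12 mm wide, 16 to 25 mm above the plate. Turns 149 degrees; 0.15 N m of friction keeps it where it is left.
- cam_pin (a point): Centre of the top of the lever's upright black pin: 14 mm diameter, 16 to 46 mm above the plate, 70 mm from the cam's axis. Released, the lever points 145 to 120 degrees clockwise of nest x. Turned counter-clockwise the disc's reach to nest +y grows from 10 to 30 mm; with arm and shell in place it bears near 35 degrees clockwise of nest x, and some 10 N at the pin locks it.
- clamp_arm: Loose flat steel bar, 191 mm long with round ends, 24 wide, 10 thick, 0.25 kg, on the bench at the left. Origin on its underside; own x from eye to nose, z up. Eye centre at x = -85, nose end at x = 90 mm. Dark upright lug to hold it by at x = 20: 24 mm long (x), 12 wide (y), up to 50 mm above the underside.
- clamp_eye (a point): Centre of the arm's eye, at the underside: ring of 32 mm outer diameter, 17 mm through hole. Axes as the arm. Hung on the post parallel to nest x, the arm's left edge just touches the shell at home; turned about 6 degrees clockwise of that it lies midway in the gap between the shell and the released cam.
- clamp_lug (a point): Centre of the top face of the arm's lug, 50 mm above the arm's underside.
- shell: Loose white moulded half shell, closed side up, 40 x 62 x 16 mm, 0.03 kg, standing on the plate short of both fences. Origin at the centre of its underside; own y along its 62 mm length, which at home lies along nest y (own x along nest x).
- spanner: Bystander: loose steel combination spanner, 35 x 200 x 8 mm, long along its own y, near the arm. Origin under its centre.
- anvil: Bystander: loose grooved metal block, 46 x 66 x 30 mm, behind the nest. Origin under its centre.
- pliers: Bystander: loose pliers with red grips, 59 x 177 x 13 mm, right of the nest. Origin under its centre.

How it is judged (in metres and radians):
On the way, in this order (a step that is already met when the one before it is completed fails the run):
1. the shell is home against both fences (x of shell in the frame of shell_home between -0.004 and 0.004 m and y of shell in the frame of shell_home between -0.004 and 0.004 m and angle between the x axis of shell and the x axis of nest, either way round below 0.08 rad and angle between shell's own z axis and vertical below 0.1 rad), for 0.2 s.
2. the arm's eye is down on the post and the arm lies flat (all of step 1 and horizontal distance between clamp_eye and post_foot below 0.005 m and z of clamp_eye in the frame of post_foot below 0.004 m and angle between clamp_arm's own z axis and vertical below 0.08 rad), for 0.2 s.
At the end, for the whole second after the job is handed in: Shell flat in the corner (within 3 mm of home on both axes, 0.08 rad of square); arm at rest and flat, its eye down on the post (5 mm of its axis, under 4 mm over the plate); cam presses the arm with over 2 N and the arm the shell with over 0.5 N (x of shell in the frame of shell_home between -0.003 and 0.003 m and y of shell in the frame of shell_home between -0.003 and 0.003 m and angle between the x axis of shell and the x axis of nest, either way round below 0.08 rad and angle between shell's own z axis and vertical below 0.1 rad and horizontal distance between clamp_eye and post_foot below 0.005 m and z of clamp_eye in the frame of post_foot below 0.004 m and angle between clamp_arm's own z axis and vertical below 0.08 rad and contact force between cam and clamp_arm above 2 N and contact force between clamp_arm and shell above 0.5 N and linear speed of clamp_arm below 0.01 m/s); the robot touches nothing.
It fails at once if the shell is lifted off the plate (height (world z) of shell above 0.024 m).
It fails at once if the spanner is moved more than 30 mm (distance of spanner from where it was at the start of the episode above 0.03 m).
It fails at once if the grooved block is moved more than 30 mm (distance of anvil from where it was at the start of the episode above 0.03 m).
It fails at once if the pliers is moved more than 30 mm (distance of pliers from where it was at the start of the episode above 0.03 m).
It also fails if it takes over 72 s, if anything falls off the work surface, if the arm or the gripper's body presses on something with over 40 N, if the wrist force passes 120 N, or if a joint passes its speed limit or range.

## Working session

There is one attempt and no reset: what is moved stays moved. The work goes in short steps, Python scripts to look and compute and a shell command to move; the robot and the scene stay as the last step left them, time stands still between calls to the robot, and variables do not carry over. Pictures are saved under pics/ and viewed, at most 10 in all, crops included, and the job is handed in when it is done.

```bash
ls; mkdir -p pics
python3 - <<'E'
from workcell import arm
import cv2
s=arm.get_state();print(s)
for n in("scene","top"):
    im=arm.get_image(n);cv2.imwrite(f"pics/{n}0.png",im[:,:,::-1])
    m=arm.camera_model(n);print(n,m)
E
```

```text
drive.py
pics
workcell.py
{'t': 0.0, 'qpos': array([-74.55212323,  19.13041513,   2.2851755 ,  84.01078235,
        -0.76795892,  76.96543488,  -3.35004993]), 'dq': array([-0.00073898, -0.01370672, -0.01029726,  0.0686282 ,  0.02023439,
        0.00772871,  0.05013796]), 'joint_efforts': array([-8.71154607e-04, -6.58552694e+01,  1.36471644e+00, -4.05568779e+01,
        1.65955030e-02,  1.27554894e-02,  2.50595201e-05]), 'ee_pos': array([0.23421092, 0.60588961, 0.25243889]), 'tool_rot': array([-1.79908822e+02,  6.16444079e-03,  1.58868570e+02]), 'contact_force': array([ 0.00986347, -0.1119645 , -0.37013332]), 'torque': array([ 0.04026459, -0.03774129, -0.00226932]), 'gripper_force': 0.0, 'width': 0.9992016226296386}
scene {'fx': 527.7372053993006, 'fy': 527.7372053993006, 'cx': 280.4543628928578, 'cy': 206.8618669629592, 'extrinsics': array([[ 0.81311723, -0.5820429 ,  0.00815051, -0.55015501],
       [ 0.27170334,  0.39187972,  0.87898099, -0.197087  ],
       [-0.51479866, -0.71250007,  0.47678716, -0.93547771],
       [ 0.        ,  0.        ,  0.        ,  1.        ]])}
top {'fx': 405.964168378371, 'fy': 405.964168378371, 'cx': 281.582774785735, 'cy': 211.6106100773939, 'extrinsics': array([[-0.02644983, -0.9996458 ,  0.0029461 , -0.03559307],
       [ 0.98031363, -0.02536123,  0.19581114, -0.62131472],
       [-0.19566706,  0.00806727,  0.9806372 , -1.00557575],
       [ 0.        ,  0.        ,  0.        ,  1.        ]])}
```

View pics/top0.png

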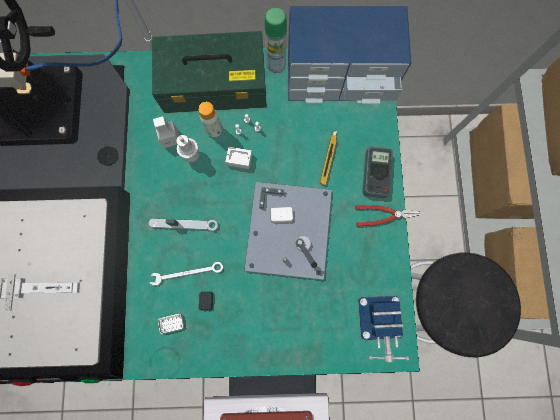

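View pics/scene0.png

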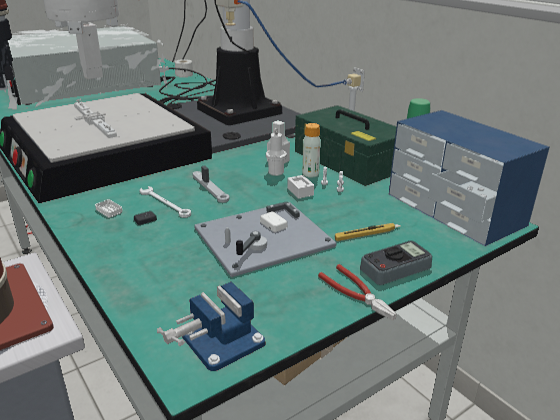

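The top view shows the nest plate at about (289,231), with its fence corner at (268,197), the shell at (282,214), cam pin at (299,242) and post at (286,261). The arm lies at about (183,225), eye to the right at (212,225) and lug at (172,222). The spanner is at (187,273), the pliers at (388,215) and the small block at (206,300).

```bash
cat > h.py <<'E'
import numpy as np, cv2
from workcell import arm
from scipy.spatial.transform import Rotation as R
def ray(m,u,v,name):
    E=m["extrinsics"]; x=(u-m["cx"])/m["fx"]; y=(v-m["cy"])/m["fy"]
    if name=="wrist":
        r=np.hypot(x,y); d=np.array([x/r*np.sin(r),-y/r*np.sin(r),-np.cos(r)]) if r>1e-9 else np.array([0,0,-1.])
    else: d=np.array([x,-y,-1])
    return -E[:3,:3].T@E[:3,3], E[:3,:3].T@d
def on(m,u,v,z,name):
    o,d=ray(m,u,v,name); return o+d*(z-o[2])/d[2]
def tri(*rays):  # least squares crossing of rays
    A=0;b=0
    for o,d in rays:
        d=d/np.linalg.norm(d);P=np.eye(3)-np.outer(d,d);A=A+P;b=b+P@o
    p=np.linalg.solve(A,b); return p,[np.linalg.norm(np.cross(p-o,d/np.linalg.norm(d))) for o,d in rays]
def proj(m,p,name):
    c=m["extrinsics"]@np.append(p,1); x,y,z=c[0],-c[1],-c[2]
    if name=="wrist":
        r=np.hypot(x,y);th=np.arctan2(r,z);k=th/r; return m["cx"]+m["fx"]*x*k,m["cy"]+m["fy"]*y*k
    return m["cx"]+m["fx"]*x/z,m["cy"]+m["fy"]*y/z
def totool(p,yaw=None):
    "needed shift in the tool's axes to bring TCP to p; turn to bring tool y line to world yaw"
    s=arm.get_state(); M=R.from_euler('xyz',s["tool_rot"],degrees=True).as_matrix()
    d=M.T@(np.array(p)-s["ee_pos"]); return d.round(4),np.degrees(np.arctan2(M[1,1],M[0,1])).round(2)
E
python3 - <<'E'
from h import *
m=arm.camera_model("top")
for n,u,v,z in[("nestTL",256,183,.012),("TR",331,190,.012),("BR",324,279,.012),("BL",246,271,.012),("shell",282,214,.028),("post",286,261,.048),("pin",299,242,.058),("lug",172,222,.05),("eye",212,226,.01),("nose",150,224,.01),("spannerL",155,280,.0),("spR",221,267,0),("block",206,300,.02),("block2",170,324,.03),("box",238,158,.03)]:
    print(n,on(m,u,v,z,"top").round(3))
s=arm.camera_model("wrist");print(s)
E
```

```text
nestTL [0.713 0.017 0.012]
TR [ 0.688 -0.191  0.012]
BR [ 0.444 -0.16   0.012]
BL [0.471 0.047 0.012]
shell [ 0.62  -0.053  0.028]
post [ 0.492 -0.06   0.048]
pin [ 0.539 -0.095  0.058]
lug [0.602 0.238 0.05 ]
eye [0.595 0.139 0.01 ]
nose [0.605 0.309 0.01 ]
spannerL [0.454 0.293 0.   ]
spR [0.484 0.116 0.   ]
block [0.398 0.152 0.02 ]
block2 [0.34  0.242 0.03 ]
box [0.782 0.065 0.03 ]
{'fx': 325.19226210127806, 'fy': 325.19226210127806, 'cx': 281.51312708842505, 'cy': 217.33395917756744, 'extrinsics': array([[ 0.3618301 ,  0.93224289, -0.00147195, -0.6479399 ],
       [-0.886421  ,  0.34355552, -0.31020543,  0.04009329],
       [-0.28868111,  0.11354643,  0.95066841, -0.37988939],
       [ 0.        ,  0.        ,  0.        ,  1.        ]])}
```

Run:
```python
from h import *
m=arm.camera_model("wrist");E=m["extrinsics"];s=arm.get_state()
M=R.from_euler('xyz',s["tool_rot"],degrees=True).as_matrix()
print("cam in tool",M.T@(-E[:3,:3].T@E[:3,3]-s["ee_pos"]),"look",M.T@(-E[2,:3]),"up",M.T@E[1,:3], totool([.52,.08,.33]))
```

```text
cam in tool [ 0.07882196 -0.00119673 -0.12012351] look [-3.10128555e-01 -4.63644930e-04  9.50694517e-01] up [0.95069361 0.00131538 0.3101289 ] (array([-0.4562, -0.3876, -0.0769]), np.float64(68.87))
```

```bash
echo '{"ticks": [[-0.0444, -0.0397, 0, 0, 1], [-0.0444, -0.0397, 0, 0, 1], [-0.0444, -0.0397, 0, 0, 1], [-0.0444, -0.0397, 0, 0, 1], [-0.0444, -0.0397, 0, 0, 1], [-0.0444, -0.0397, 0, 0, 1]]}' | python3 drive.py
echo '{"ticks": [[-0.0444, -0.0397, 0, 0, 1], [-0.0444, -0.0397, 0, 0, 1], [-0.0444, -0.0397, 0, 0, 0.5], [-0.0444, -0.0397, 0, 0, 0.5], [-0.0444, -0.0397, 0, 0, 0.5], [-0.0444, -0.0397, 0, -7, 0.5], [0, 0, 0, -7, 0.5], [0, 0, 0, 0, 0.5]]}' | python3 drive.py
python3 - <<'E'
from h import *
s=arm.get_state();m=arm.camera_model("wrist");im=arm.get_image("wrist");cv2.imwrite("pics/w1.png",im[:,:,::-1])
import pickle;pickle.dump((s,m,im),open("w1.pkl","wb"));print(s["ee_pos"],s["tool_rot"],s["width"])
E
```

```text
t: 0.85
ee_pos: [0.3974, 0.286, 0.2532]
tool_rot: [-180.0, -0.0, 158.9]
contact_force: [1.0, -0.7, 0.0]
width: 1.002
gripper_force: 0.0
t: 1.85
ee_pos: [0.5593, -0.0306, 0.2528]
tool_rot: [-180.0, -0.1, 172.8]
contact_force: [-0.9, 0.9, -0.2]
width: 0.499
gripper_force: 0.0
[ 0.55934901 -0.03056892  0.25281681] [-1.79980432e+02 -5.73750615e-02  1.72765769e+02] 0.4994579047398005
```

View pics/w1.png

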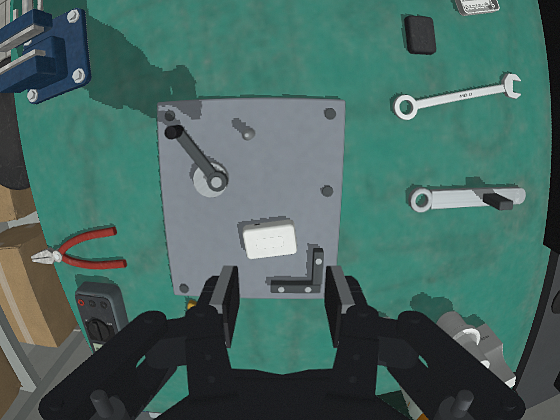

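The wrist view shows the shell at (269,239), its fence corner at (315,270), the cam axis at (219,182), the pin at (173,131) and the post near (245,128). The arm's eye is at (421,200) and its lug near (497,201). I'll take a second wrist place for triangulation.

```bash
echo '{"ticks": [[0.02, 0.055, 0.01, 0, 0.5], [0.02, 0.055, 0.01, 0, 0.5], [0, 0, 0, 0, 0.5]]}' | python3 drive.py
python3 - <<'E'
from h import *
import pickle
s=arm.get_state();m=arm.camera_model("wrist");im=arm.get_image("wrist")
pickle.dump((s,m,im),open("w2.pkl","wb"));print(s["ee_pos"],s["tool_rot"])
a=pickle.load(open("w1.pkl","rb"))[2]
c1=cv2.resize(a[85:305,150:350],None,fx=2.7,fy=2.7,interpolation=cv2.INTER_CUBIC)
cv2.imwrite("pics/c1.png",c1[:,:,::-1])
cv2.imwrite("pics/w2.png",im[:,:,::-1])
E
```

```text
t: 2.28
ee_pos: [0.5314, 0.0904, 0.2323]
tool_rot: [179.9, -0.1, 173.3]
contact_force: [-0.3, -0.8, 0.5]
width: 0.499
gripper_force: 0.0
[0.53138404 0.09043947 0.23232892] [ 1.79933454e+02 -1.36170239e-01  1.73288863e+02]
```

View pics/w2.png

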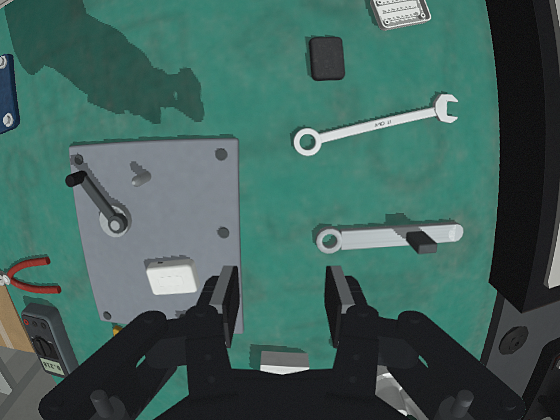

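View pics/c1.png

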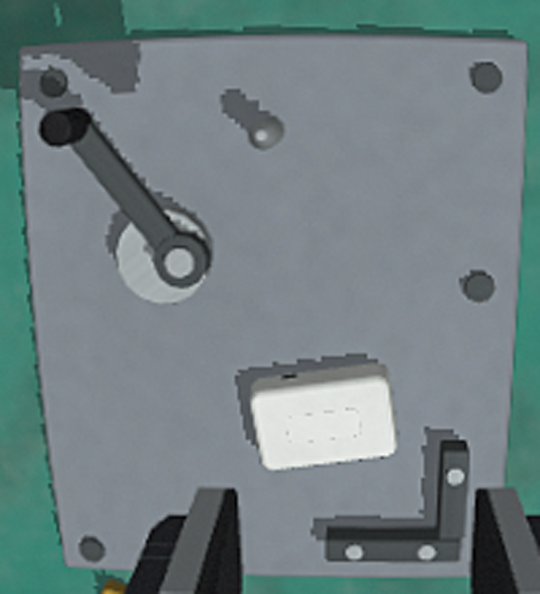

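The crop shows the plate's top edge and both sides clearly, along with the shell, the cam axis cap at (179,261), the pin top at (58,129) and the post tip at (263,132), all in crop pixels. In w2 the lug stands at (422,240) and the eye at (329,240). Next I'll measure these.

```bash
cat > meas.py <<'E'
from h import *
import pickle
s1,m1,i1=pickle.load(open("w1.pkl","rb"));s2,m2,i2=pickle.load(open("w2.pkl","rb"))
h=cv2.cvtColor(i1,cv2.COLOR_RGB2HSV); g=((h[...,0]>65)&(h[...,0]<95)&(h[...,1]>110))
def fit(px):
    P=np.array([on(m1,u,v,.012,"wrist")[:2] for u,v in px],np.float32)
    vx,vy,x,y=cv2.fitLine(P,cv2.DIST_HUBER,0,.001,.001).ravel()
    n=np.array([-vy,vx]);r=(P-[x,y])@n;return np.array([x,y]),np.array([vx,vy]),r.std()
L=[];Rr=[];T=[]
for v in range(130,260):
    row=g[v]; 
    u=250 if v>175 else 285
    a=np.where(row[:u])[0].max(); L.append((a+.5,v))
    b=np.where(row[u:])[0]; b=b[b+u>300]; Rr.append((u+b.min()-.5,v))
for u in range(200,330): T.append((u,np.where(g[:120,u])[0].max()+.5))
for n,px in(("left",L),("right",Rr),("top",T)):
    c,d,r=fit(px);d*=np.sign(d[0]) if n!="top" else np.sign(d[1])
    print(n,c.round(4),np.degrees(np.arctan2(d[1],d[0])).round(2)-(90 if n=="top" else 0),r.round(5))
    globals()[n]=(c,d)
def inter(a,b):
    t=np.linalg.solve(np.array([a[1],-b[1]]).T,b[0]-a[0]);return a[0]+a[1]*t[0]
A=inter(left,top);B=inter(right,top);print(A,B,"width",np.linalg.norm(A-B))
E
python3 meas.py
python3 - <<'E'
from h import *
import pickle
s1,m1,i1=pickle.load(open("w1.pkl","rb"));s2,m2,i2=pickle.load(open("w2.pkl","rb"))
# white shell top blobs in both
for m,i,roi in((m1,i1,(200,270,230,310)),(m2,i2,(245,305,130,210))):
    sub=i[roi[0]:roi[1],roi[2]:roi[3]].astype(int); w=(sub.min(2)>200).astype(np.uint8)
    c=max(cv2.findContours(w,0,1)[0],key=cv2.contourArea).reshape(-1,2)+[roi[2],roi[0]]
    for z in(.024,.028,.032):
        P=np.array([on(m,u,v,z,"wrist")[:2] for u,v in c],np.float32);r=cv2.minAreaRect(P);print("shell",z,np.round(r[0],4),np.round(r[1],4),r[2])
# dark-lug mask, arm bright in w2
for i,roi in((i1,(185,220,400,530)),(i2,(210,260,300,475))):
    sub=i[roi[0]:roi[1],roi[2]:roi[3]]; d=(sub.max(2)<75).astype(np.uint8)
    cs=[c.reshape(-1,2)+[roi[2],roi[0]] for c in cv2.findContours(d,0,1)[0] if cv2.contourArea(c)>15]
    for c in cs: print("dark",cv2.contourArea(c),c.min(0),c.max(0))
a=cv2.resize(i2[195:275,300:475],None,fx=4,fy=4,interpolation=cv2.INTER_CUBIC)
b=cv2.resize(i2[130:245,60:160],None,fx=4,fy=4,interpolation=cv2.INTER_CUBIC)[:,:]
cv2.imwrite("pics/a2.png",a[:,:,::-1])
a1=cv2.resize(i1[180:225,400:535],None,fx=5.18,fy=5.18,interpolation=cv2.INTER_CUBIC)[:,:700]
cv2.imwrite("pics/both.png",np.vstack([a,a1])[:,:,::-1])
E
```

```text
left [ 0.5639 -0.1787] -8.15 0.00708
right [0.5682 0.0368] -7.85 0.00596
top [ 0.4564 -0.0484] -7.6399994 0.00035
[ 0.44129008 -0.16112229] [0.46966693 0.05036864] width 0.21338616
shell 0.024 [ 0.6218 -0.0539] [0.0352 0.0577] 0.6337892413139343
shell 0.028 [ 0.6202 -0.0535] [0.0348 0.0571] 0.6337754726409912
shell 0.032 [ 0.6186 -0.0531] [0.0344 0.0564] 0.633761465549469
shell 0.024 [ 0.622  -0.0554] [0.0346 0.0578] 0.4726448357105255
shell 0.028 [ 0.62   -0.0536] [0.0342 0.0571] 0.47263240814208984
shell 0.032 [ 0.6179 -0.0517] [0.0338 0.0564] 0.47261956334114075
dark 228.0 [483 193] [512 209]
dark 334.5 [406 231] [436 253]Traceback (most recent call last):
  File "<stdin>", line 19, in <module>
    return _nx.concatenate(arrs, 0, dtype=dtype, casting=casting)
           ~~~~~~~~~~~~~~~^^^^^^^^^^^^^^^^^^^^^^^^^^^^^^^^^^^^^^^
ValueError: all the input array dimensions except for the concatenation axis must match exactly, but along dimension 1, the array at index 0 has size 700 and the array at index 1 has size 699
```

```bash
cat >> h.py <<'E'
NO=np.array([.5800,-.0671,0]);NY=np.radians(-7.65)
def N(x,y,z,yaw=None): # nest mm (z over bench, mm) -> world
    c,s=np.cos(NY),np.sin(NY);return NO+np.array([c*x-s*y,s*x+c*y,z])/1000
E
python3 - <<'E'
from h import *
import pickle
s1,m1,i1=pickle.load(open("w1.pkl","rb"));s2,m2,i2=pickle.load(open("w2.pkl","rb"))
for n,p in(("posttop",N(-85,-3,48)),("foot",N(-85,-3,12)),("camax",N(-35,-37,38)),("fencecorner-in",N(95,71,26)),("BL",N(125,-112,12)),("TR",N(-125,102,12))):
    print(n,np.round(proj(m1,p,"wrist"),1),np.round(proj(m2,p,"wrist"),1))
a=cv2.resize(i2[195:275,300:475],(700,320),interpolation=cv2.INTER_CUBIC)
b=cv2.resize(i1[105:155,200:275],(420,280),interpolation=cv2.INTER_CUBIC)
b2=cv2.resize(i2[150:200,110:160],(280,280),interpolation=cv2.INTER_CUBIC)
cv2.imwrite("pics/both.png",np.vstack([a,np.hstack([b,b2])])[:,:,::-1])
E
```

```text
posttop [246.7 134.5] [133.8 182.2]
foot [250.2 132.6] [147.1 175.5]
camax [216.8 181.5] [116.  224.5]
fencecorner-in [312.8 284.6] [217.3 321.5]
BL [174.2 295.6] [100.6 321.2]
TR [345.7  98.4] [237.9 137.3]
```

View pics/both.png

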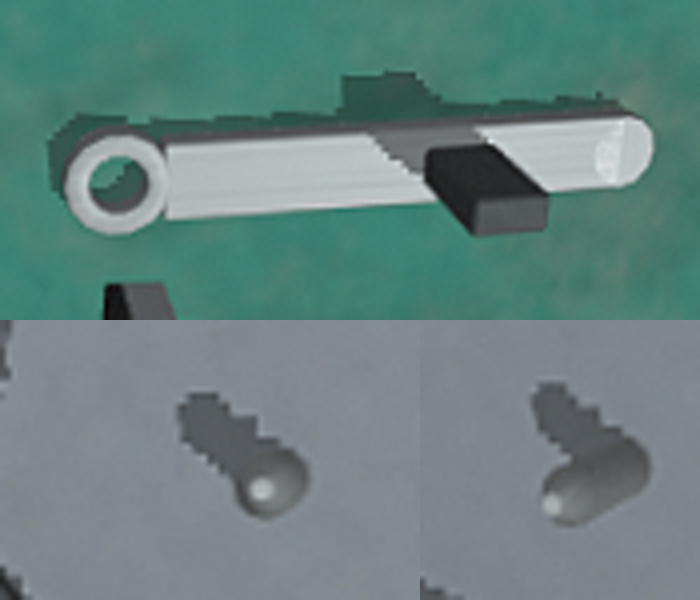

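The crop shows the eye ring centre at (116,184) and the lug's top face, corners (475,198) to (546,233), both at 4x from (300,195). The post tip lies within 1 px of the nest-based prediction in both views.

Run:
```python
from h import *
import pickle
V=[pickle.load(open(f"w{k}.pkl","rb")) for k in(1,2)]
res={}
for k,(s,m,i) in enumerate(V):
    x0,x1,y0,y1=((478,520,190,215),(400,445,225,260))[k]
    g=i[y0:y1,x0:x1].max(2).astype(int)
    if k==0: print(g[3:22,4:36])
    t=((g>50)&(g<85)).astype(np.uint8)
    cs=max(cv2.findContours(t,0,1)[0],key=cv2.contourArea); r=cv2.minAreaRect(cs); print("lug top",k,np.array(r[0])+[x0,y0],r[1],r[2])
    res["lug",k]=np.array(r[0])+[x0,y0]
    # eye ring outer contour: bright blob at the end
    x0,x1,y0,y1=((404,436,182,218),(310,341,222,258))[k]
    g=i[y0:y1,x0:x1].min(2); t=(g>130).astype(np.uint8)
    cs=max(cv2.findContours(t,0,1)[0],key=cv2.contourArea); c,rad=cv2.minEnclosingCircle(cs); print("ring",k,np.array(c)+[x0,y0],rad); res["eye",k]=np.array(c)+[x0,y0]
for n in("eye","lug"):
    print(n,tri(*[ray(V[k][1],*res[n,k],"wrist") for k in(0,1)]))
    for k in(0,1): print(on(V[k][1],*res[n,k],.01 if n=="eye" else .05,"wrist").round(4))
print("post tri",tri(ray(V[0][1],246.4,135.4,"wrist"),ray(V[1][1],133.75,182.7,"wrist")),N(-85,-3,48))
```

```text
[[120  95  81  84  86  74  80  74  65  69  64  50  43  47  56 194 208 198
  191 190 185 183 185 182 180 180 179 180 178 177 175 175]
 [119  53  33  34  35  39  35  37  38  37  40  40  37  36  30  19  72 189
  197 192 187 181 181 179 178 178 178 178 176 175 175 175]
 [112  40  32  36  40  41  43  38  42  43  42  42  42  40  42  38  29  18
   91 142 192 192 192 186 183 181 180 179 177 177 177 176]
 [113  34  34  38  37  39  42  43  46  42  45  43  43  44  43  45  43  37
   31  22  75 142 177 191 190 182 179 179 179 176 175 174]
 [111  30  34  36  38  38  37  37  42  42  45  42  43  42  44  44  43  43
   39  40  33  28  48 139 164 188 184 180 177 176 176 175]
 [104  26  35  39  38  38  37  36  37  39  43  42  41  43  41  40  45  43
   44  41  41  39  33  25  48 139 167 180 190 184 181 177]
 [139  21  36  39  40  39  38  38  36  37  37  41  41  43  43  43  43  42
   45  45  45  44  42  37  35  24  66  98 137 180 183 175]
 [137  14  32  38  37  37  37  40  37  36  36  37  37  38  40  41  43  42
   41  41  42  40  39  39  39  36  30  26  30  85 120 181]
 [158   0  21  30  37  37  39  39  3
[... 1460 characters left out ...]
.0) 90.0
ring 0 [423.847826 199.5     ] 14.022260665893555
lug top 1 [425.40000343 245.30000305] (7.155416965484619, 20.124608993530273) 63.43495178222656
ring 1 [329.   240.25] 12.906009674072266
eye (array([0.59346752, 0.13526551, 0.01976424]), [np.float64(0.0006781934543347029), np.float64(0.000678193454334636)])
[0.5973 0.1399 0.01  ]
[0.5969 0.1361 0.01  ]
lug (array([0.6023515 , 0.23889485, 0.04993619]), [np.float64(0.0018721725275476111), np.float64(0.0018721725275474789)])
[0.6042 0.2401 0.05  ]
[0.6003 0.238  0.05  ]
post tri (array([ 0.49609622, -0.05932923,  0.04728344]), [np.float64(0.00013560823129005355), np.float64(0.0001356082312900934)]) [ 0.49535716 -0.05875799  0.048     ]
```

Run:
```python
from h import *
print(arm.finger_overhang, totool(N(-8,18.8,90)), N(0,0,0), "want y", 90-7.65)
```

```text
0.022 (array([-0.0582, -0.1287,  0.1428]), np.float64(83.1)) [ 0.58   -0.0671  0.    ] want y 82.35
```

```bash
echo '{"ticks": [[-0.0146, -0.0322, 0.0357, 0, 0.25], [-0.0146, -0.0322, 0.0357, 0, 0.25], [-0.0145, -0.0322, 0.0357, 0, 0.25], [-0.0145, -0.0321, 0.0357, 0, 0.25], [0, 0, 0, 0.75, 0.25], [0, 0, 0, 0, 0.25]]}' | python3 drive.py
python3 -c "
from h import *
print(totool(N(-8,18.8,38)))"
```

```text
t: 3.08
ee_pos: [0.5755, -0.0511, 0.0911]
tool_rot: [180.0, 0.0, 172.0]
contact_force: [0.5, 0.3, 0.3]
width: 0.252
gripper_force: 0.0
(array([0.0015, 0.0035, 0.0531]), np.float64(82.03))
```

```bash
echo '{"ticks": [[0.0015, 0.0035, 0.02, -0.3, 0.25], [0, 0, 0.02, 0, 0.25], [0, 0, 0.0125, 0, 0.25], [0, 0, 0, 0, 0.25]]}' | python3 drive.py
echo '{"ticks": [[-0.007, 0, 0, 0, 0.25], [-0.007, 0, 0, 0, 0.25], [-0.007, 0, 0, 0, 0.25], [-0.006, 0, 0, 0, 0.25], [-0.006, 0, 0, 0, 0.25], [-0.006, 0, 0, 0, 0.25], [-0.006, 0, 0, 0, 0.25], [0, 0, 0, 0, 0.25]]}' | python3 drive.py
python3 -c "
from h import *
print(totool(N(44,18.8,38)))"
```

```text
t: 3.58
ee_pos: [0.5737, -0.0472, 0.0373]
tool_rot: [-180.0, -0.1, 172.4]
contact_force: [0.2, 0.1, 0.7]
width: 0.252
gripper_force: 0.0
t: 4.58
ee_pos: [0.6193, -0.0533, 0.038]
tool_rot: [-180.0, 0.0, 172.4]
contact_force: [-0.1, -0.0, -0.4]
width: 0.248
gripper_force: 0.0
(array([-0.0068, -0.0001,  0.    ]), np.float64(82.42))
```

```bash
echo '{"ticks": [[-0.003, 0, 0, 0, 0.25], [-0.003, 0, 0, 0, 0.25], [0, 0, 0, 0, 0.25]]}' | python3 drive.py
echo '{"ticks": [[-0.002, 0, 0, 0, 0.25], [0, 0, 0, 0, 0.25]]}' | python3 drive.py
python3 - <<'E'
from h import *
import pickle
m=arm.camera_model("top");im=arm.get_image("top");w=arm.camera_model("wrist");iw=arm.get_image("wrist")
cv2.imwrite("pics/t1.png",np.hstack([cv2.resize(im[170:290,230:350],(420,420),interpolation=cv2.INTER_CUBIC),cv2.resize(iw[:,:],(380,420))[:,:]])[:,:,::-1])
E
```

```text
t: 4.95
ee_pos: [0.625, -0.0541, 0.0381]
tool_rot: [-180.0, 0.0, 172.4]
contact_force: [-0.1, -0.3, -0.2]
width: 0.247
gripper_force: 0.0
t: 5.2
ee_pos: [0.6269, -0.0544, 0.038]
tool_rot: [-180.0, 0.0, 172.4]
contact_force: [-0.4, 0.6, 0.8]
width: 0.251
gripper_force: 0.0
```

View pics/t1.png

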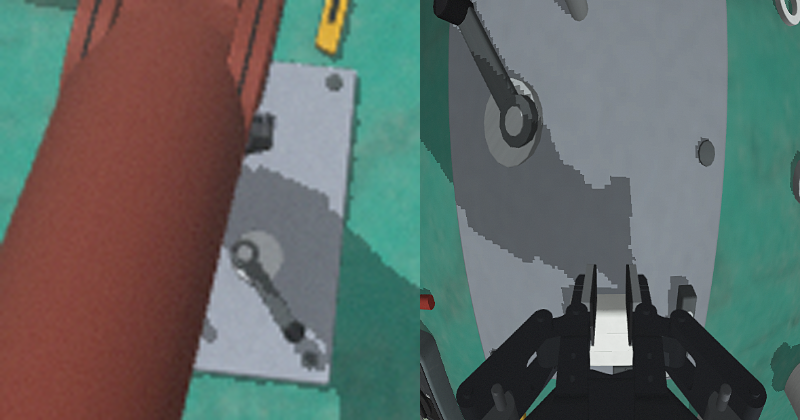

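The right panel shows the shell's white body square in front of the two fingertips, with no fence contact felt yet. I'll keep going in small steps.

```bash
for i in 1 2 3; do echo '{"ticks": [[-0.0015, 0, 0, 0, 0.25], [-0.001, 0, 0, 0, 0.25], [0, 0, 0, 0, 0.25]]}' | python3 drive.py|grep -E "ee|cont"; done
```

```text
ee_pos: [0.6278, -0.0545, 0.0378]
contact_force: [-8.7, 1.5, 6.5]
ee_pos: [0.6281, -0.0546, 0.0378]
contact_force: [-18.3, 3.2, 15.7]
ee_pos: [0.6284, -0.0546, 0.0377]
contact_force: [-29.0, 4.3, 26.5]
```

```bash
echo '{"ticks": [[0.015, 0, 0, 0, 0.25], [0.01, 0, -0.02, 0, 0.1], [0, 0, -0.03, 0, 0]]}' | python3 drive.py
python3 -c "
from h import *
print(totool(N(75,-45,85)))"
```

```text
t: 6.8
ee_pos: [0.6083, -0.0519, 0.0878]
tool_rot: [-180.0, -0.1, 172.4]
contact_force: [1.4, 1.1, 0.5]
width: 0.0
gripper_force: 0.0
(array([-0.0489, -0.0639,  0.0027]), np.float64(82.42))
```

```bash
echo '{"ticks": [[-0.0245, -0.032, 0, 0, 0], [-0.0244, -0.0319, 0.003, 0, 0], [0, 0, 0.02, 0, 0], [0, 0, 0.027, 0, 0], [0, 0, 0, 0, 0]]}' | python3 drive.py
python3 -c "
from h import *
print(totool(N(75,-8,38)))"
```

```text
t: 7.42
ee_pos: [0.6486, -0.121, 0.0362]
tool_rot: [-180.0, -0.1, 172.4]
contact_force: [-0.8, 0.0, -0.1]
width: 0.001
gripper_force: 0.0
(array([ 0.0001,  0.0363, -0.0018]), np.float64(82.44))
```

```bash
echo '{"ticks": [[0, 0.006, -0.001, 0, 0], [0, 0.006, -0.001, 0, 0], [0, 0.006, 0, 0, 0], [0, 0.006, 0, 0, 0], [0, 0.005, 0, 0, 0], [0, 0.004, 0, 0, 0], [0, 0.002, 0, 0, 0], [0, 0, 0, 0, 0]]}' | python3 drive.py; for i in 1 2 3 4; do echo '{"ticks": [[0, 0.0015, 0, 0, 0], [0, 0.001, 0, 0, 0]]}' | python3 drive.py|grep -E "ee|cont"; done
```

```text
t: 8.43
ee_pos: [0.6543, -0.0873, 0.0402]
tool_rot: [-180.0, 0.0, 172.4]
contact_force: [0.5, -1.6, 1.7]
width: -0.001
gripper_force: 1.2
ee_pos: [0.6545, -0.0849, 0.0401]
contact_force: [-0.5, -2.7, 4.0]
ee_pos: [0.6548, -0.0822, 0.0401]
contact_force: [-0.1, -2.0, 5.3]
ee_pos: [0.6552, -0.0797, 0.0401]
contact_force: [-0.1, -2.5, 4.8]
ee_pos: [0.6554, -0.0779, 0.0401]
contact_force: [-0.7, -5.9, 4.6]
```

```bash
for i in 1 2 3 ; do echo '{"ticks": [[0, 0.001, 0, 0, 0], [0, 0.001, 0, 0, 0]]}' | python3 drive.py|grep -E "ee|cont"; done
```

```text
ee_pos: [0.6554, -0.0775, 0.0402]
contact_force: [-2.0, -10.3, 5.1]
ee_pos: [0.6553, -0.0773, 0.0402]
contact_force: [-2.5, -13.6, 4.8]
ee_pos: [0.6553, -0.0771, 0.0402]
contact_force: [-2.8, -17.8, 5.3]
```

```bash
echo '{"ticks": [[0, -0.02, 0, 0, 0], [0.02, -0.01, -0.04, 0, 0], [0.05, 0.01, -0.04, 0, 0], [0.05, 0.03, -0.025, 0, 0], [0, 0.03, -0.02, 0, 0], [0, 0, 0, 0, 0]]}' | python3 drive.py
python3 - <<'E'
from h import *
import pickle
s=arm.get_state();m=arm.camera_model("wrist");im=arm.get_image("wrist");pickle.dump((s,m,im),open("w3.pkl","wb"))
p=np.array(proj(m,N(75,40,28),"wrist"));print(p)
u,v=p.astype(int);sub=im[v-50:v+50,u-60:u+60]; w=(sub.min(2)>200).astype(np.uint8)
c=max(cv2.findContours(w,0,1)[0],key=cv2.contourArea).reshape(-1,2)+[u-60,v-50]
P=np.array([on(m,a,b,.028,"wrist")[:2] for a,b in c],np.float32);r=cv2.minAreaRect(P);print(np.round(r[0],4),np.round(r[1],4),r[2],"home",N(75,40,28))
for q in (N(95,71,26),N(95,20,26),N(50,71,26)): print(proj(m,q,"wrist"))
cv2.imwrite("pics/s3.png",cv2.resize(im[v-60:v+60,u-80:u+80],(800,600),interpolation=cv2.INTER_CUBIC)[:,:,::-1]);print(u-80,v-60)
E
```

```text
t: 10.92
ee_pos: [0.5455, -0.0132, 0.1645]
tool_rot: [179.8, 0.1, 172.7]
contact_force: [0.3, -0.9, 0.4]
width: 0.001
gripper_force: 0.0
[272.81442048 326.15646322]Traceback (most recent call last):
  File "<stdin>", line 6, in <module>
ValueError: max() iterable argument is empty
```

```bash
echo '{"ticks": [[-0.028, -0.005, -0.045, 0, 0.5], [-0.028, -0.005, -0.045, 0, 0.5], [0, 0, 0, 0, 0.5], [0, 0, 0, 0, 0.5]]}' | python3 drive.py
python3 - <<'E'
from h import *
import pickle
s=arm.get_state();m=arm.camera_model("wrist");im=arm.get_image("wrist");pickle.dump((s,m,im),open("w3.pkl","wb"))
p=np.array(proj(m,N(75,40,28),"wrist"));print(p)
for q in (N(95,71,26),N(95,20,26),N(50,71,26)): print(np.round(proj(m,q,"wrist"),1))
u,v=p.astype(int);cv2.imwrite("pics/s3.png",cv2.resize(im[v-60:v+60,u-80:u+80],(800,600),interpolation=cv2.INTER_CUBIC)[:,:,::-1]);print(u-80,v-60)
sub=im[v-50:v+50,u-45:u+45]; w=(sub.min(2)>190).astype(np.uint8)
c=max(cv2.findContours(w,0,1)[0],key=cv2.contourArea).reshape(-1,2)+[u-45,v-50]
P=np.array([on(m,a,b,.028,"wrist")[:2] for a,b in c],np.float32);r=cv2.minAreaRect(P);print(np.round(r[0],4),np.round(r[1],4),r[2],"home",N(75,40,28))
E
```

```text
t: 11.48
ee_pos: [0.5985, -0.0349, 0.2516]
tool_rot: [-180.0, -0.1, 172.4]
contact_force: [-0.8, 0.3, -0.4]
width: 0.498
gripper_force: 0.0
[287.98787995 241.12289412]
[314.3 256.1]
[270.7 256.3]
[315.6 219.7]
207 181
[ 0.6591 -0.0383] [0.0571 0.0347] 83.72602081298828 home [ 0.65965733 -0.03744011  0.028     ]
```

View pics/s3.png

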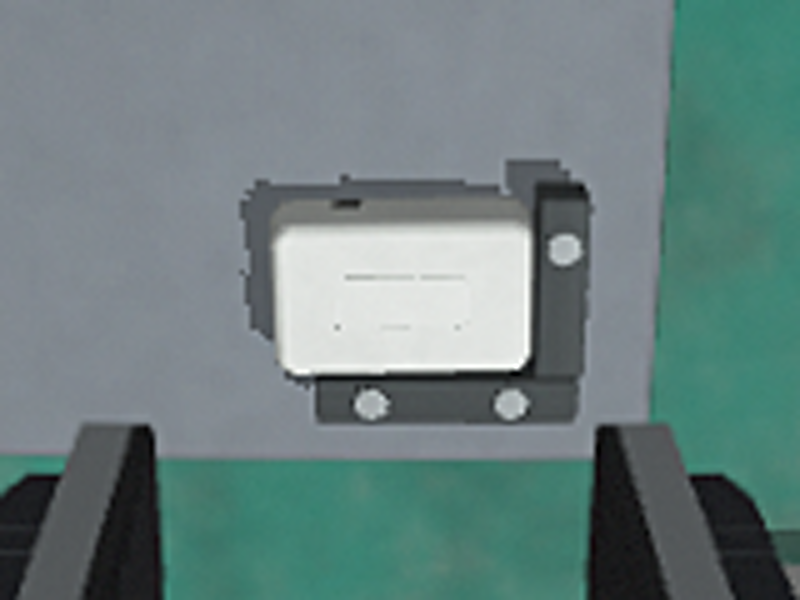

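The shell sits flush against both fences in the corner, with its body at (275–533, 200–375) in the crop. That is measured within about 1.1 mm and 1.3° of home. Next is the arm.

```bash
echo '{"ticks": [[0.0074, 0.056, 0, 0, 0.6], [0.0074, 0.056, 0, 0, 0.6], [0.0074, 0.056, 0, 0, 0.6], [0.0074, 0.056, 0, 0, 0.6], [0, 0, 0, 10.6, 0.6], [0, 0, 0, 10.6, 0.6], [0, 0, 0, 10.6, 0.6], [0, 0, 0, 10.6, 0.6]]}' | python3 drive.py | head -3;  echo '{"ticks": [[0, 0, 0, 10.6, 0.6], [0, 0, 0, 10.6, 0.6], [0, 0, 0, 10.6, 0.6], [0, 0, 0, 10.6, 0.6], [0, 0, 0, 0, 0.6]]}' | python3 drive.py
cat > seearm.py <<'E'
from h import *
import pickle
s=arm.get_state();m=arm.camera_model("wrist");im=arm.get_image("wrist");pickle.dump((s,m,im),open("w4.pkl","wb"))
print(s["ee_pos"],s["tool_rot"])
for n,q in(("eye",[.596,.137,.01]),("lug",[.602,.239,.05]),("nose",[.605,.31,.01])): print(n,np.round(proj(m,q,"wrist"),1))
cv2.imwrite("pics/w4.png",cv2.resize(im[60:360,180:380],(400,600),interpolation=cv2.INTER_CUBIC)[:,:,::-1])
E
python3 seearm.py
```

```text
t: 12.52
ee_pos: [0.5982, 0.1915, 0.2515]
tool_rot: [-179.9, -0.1, 129.7]
t: 13.15
ee_pos: [0.5984, 0.1916, 0.2518]
tool_rot: [-179.9, 0.1, 87.7]
contact_force: [-0.3, -0.4, -0.2]
width: 0.599
gripper_force: 0.0
[0.59841685 0.19163037 0.2517858 ] [-1.79878571e+02  6.16277266e-02  8.76895204e+01]
eye [281.7 229. ]
lug [283.4 145.5]
nose [283.3  78.4]
```

View pics/w4.png

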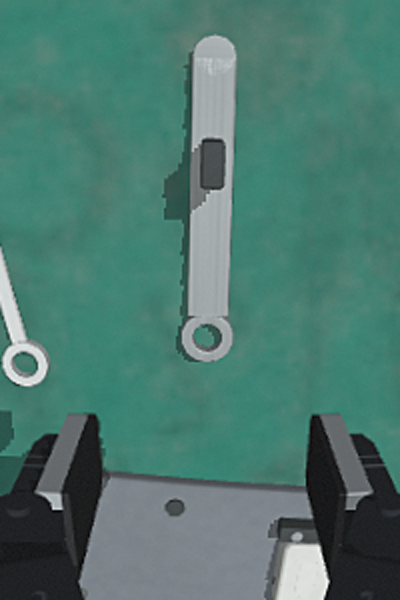

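The arm is seen from almost straight above, with the eye ring at (207,339) and the lug's top face at (213,164), at 2x from (180,60). I'll cast these to world points.

```bash
python3 - <<'E'
from h import *
import pickle
s,m,im=pickle.load(open("w4.pkl","rb"))
hsv=cv2.cvtColor(im,cv2.COLOR_RGB2HSV)
# arm bright low saturation pixels
roi=np.zeros(im.shape[:2],bool);roi[70:245,265:305]=True
b=((hsv[...,1]<60)&(hsv[...,2]>110)&roi).astype(np.uint8)
c=max(cv2.findContours(b,0,1)[0],key=cv2.contourArea).reshape(-1,2)
P=np.array([on(m,u,v,.010,"wrist")[:2] for u,v in c],np.float32)
print("y range",P[:,1].min(),P[:,1].max(),"len",np.ptp(P[:,1]))
ring=P[P[:,1]<P[:,1].min()+.018];(x,y),r=cv2.minEnclosingCircle(ring);print("ring",x,y,r)
for lo,hi in((.165,.215),(.265,.295)):
    q=P[(P[:,1]>lo)&(P[:,1]<hi)]; print("mid",lo,(np.median(q[q[:,0]>np.median(q[:,0])][:,0])+np.median(q[q[:,0]<=np.median(q[:,0])][:,0]))/2)
# hole
h=((hsv[...,2]<hsv[...,2].max())&(b==0)); hole=np.zeros_like(b); hole[222:238,275:293]=1-b[222:238,275:293]
n,l,st,ce=cv2.connectedComponentsWithStats(hole,connectivity=4); k=l[229,283]; print("hole",ce[k],st[k],on(m,*ce[k],.01,"wrist").round(4))
d=((im.max(2)<100)&roi).astype(np.uint8);d[:125]=0;d[160:]=0
c=max(cv2.findContours(d,0,1)[0],key=cv2.contourArea);r=cv2.minAreaRect(c);print("lug",r,on(m,*r[0],.05,"wrist").round(4),im[140,284])
E
sed -i 's/XX//' h.py
```

```text
y range 0.12274331 0.31148955 len 0.18874624
ring 0.5981010794639587 0.1368630975484848 0.01539580337703228
mid 0.165 0.60143375
mid 0.265 0.6072039
hole [283.2781457  228.25165563] [277 222  14  14 151] [0.5979 0.1378 0.01  ]
lug ((286.0, 141.5), (25.0, 12.0), 90.0) [0.6047 0.2429 0.05  ] [74 79 81]
```

```bash
echo '{"ticks": [[0, 0, 0, 1.35, 0.5], [0, 0, 0, 0, 0.5]]}' | python3 drive.py>/dev/null; python3 -c "
from h import *
print(totool([.6047,.2429,.04]))"
```

```text
(array([0.0515, 0.0022, 0.213 ]), np.float64(-3.67))
```

```bash
echo '{"ticks": [[0.0255, 0.0011, 0.02, 0, 0.5], [0.026, 0.0011, 0.04, 0, 0.5], [0, 0, 0.05, 0, 0.5], [0, 0, 0.05, 0, 0.5], [0, 0, 0.03, 0, 0.5], [0, 0, 0.015, 0, 0.5], [0, 0, 0.008, 0, 0.5], [0, 0, 0, 0, 0.5]]}' | python3 drive.py; python3 -c "
from h import *
print(totool([.6047,.2429,.04]))"
```

```text
t: 14.45
ee_pos: [0.6052, 0.2433, 0.0405]
tool_rot: [180.0, -0.0, 86.3]
contact_force: [-0.4, 1.5, 0.7]
width: 0.499
gripper_force: 0.0
(array([-0.0004, -0.0004,  0.0005]), np.float64(-3.72))
```

```bash
echo '{"ticks": [[0, 0, 0, 0, 0], [0, 0, 0, 0, 0], [0, 0, 0, 0, 0], [0, 0, 0, 0, 0], [0, 0, 0, 0, 0]]}' | python3 drive.py 70; echo '{"ticks": [[0, 0, -0.01, 0, 0], [0, 0, -0.03, 0, 0], [0, 0, -0.05, 0, 0], [0, 0, -0.02, 0, 0], [0, 0, 0, 0, 0], [0, 0, 0, 0, 0]]}' | python3 drive.py
python3 - <<'E'
from h import *
import pickle
m=arm.camera_model("scene");a=arm.get_image("scene");s=arm.get_state();w=arm.camera_model("wrist");b=arm.get_image("wrist")
pickle.dump((s,w,b),open("w5.pkl","wb"))
print(proj(w,[s["ee_pos"][0],s["ee_pos"][1]-.105,s["ee_pos"][2]-.03],"wrist"))
cv2.imwrite("pics/g.png",np.hstack([cv2.resize(a[100:260,100:300],(400,320)),cv2.resize(b,(400,320))])[:,:,::-1])
E
```

```text
t: 15.08
ee_pos: [0.6054, 0.2433, 0.0413]
tool_rot: [179.9, -0.1, 86.3]
contact_force: [-0.8, 0.2, 7.2]
width: 0.132
gripper_force: 68.8
t: 15.82
ee_pos: [0.6039, 0.243, 0.1485]
tool_rot: [-179.9, 0.1, 86.3]
contact_force: [0.1, -0.3, -1.0]
width: 0.131
gripper_force: 68.5
(np.float64(291.31179719224514), np.float64(401.89774730814554))
```

View pics/g.png

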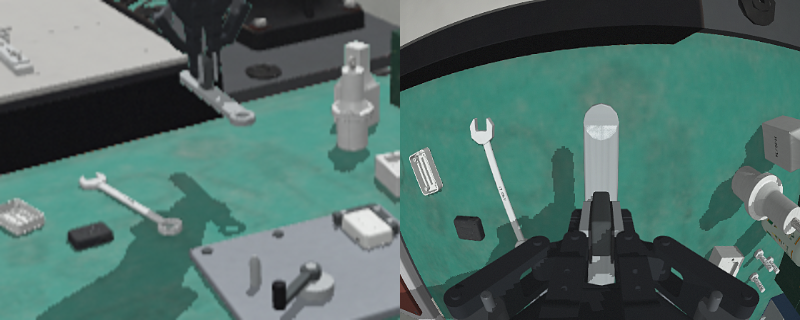

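The left panel shows the arm lifted level in the gripper with the eye toward the nest. The right panel shows the nose straight ahead of the fingers.

```bash
echo '{"ticks": [[-0.0544, 0.0025, 0, 0, 0], [-0.0544, 0.0025, 0, 0, 0], [-0.0544, 0.0025, 0, 0, 0], [-0.0544, 0.0025, 0, 0, 0], [-0.0544, 0.0025, 0, 0, 0], [-0.0544, 0.0025, 0, 0, 0], [0, 0, 0, 10, 0], [0, 0, 0, 10, 0]]}' | python3 drive.py | head -2;  echo '{"ticks": [[0, 0, 0, 10, 0], [0, 0, 0, 10, 0], [0, 0, 0, 10, 0], [0, 0, 0, 10, 0], [0, 0, 0, 10, 0], [0, 0, 0, 10, 0], [0, 0, 0, 10, 0], [0, 0, 0, 10, 0]]}' | python3 drive.py
cat >> h.py <<'E'
POST=np.array([.4957,-.0590,0])
def lugtarget(a,z): # TCP target so that eye is over post with arm at nest angle a deg
    t=NY+np.radians(a); return POST+.1054*np.array([np.cos(t),np.sin(t),0])+[0,0,z]
E
python3 - <<'E'
from h import *
print(totool(lugtarget(-6,.11)), "want tool y",-97.65-6+0)
E
```

```text
t: 16.92
ee_pos: [0.5978, -0.0849, 0.1491]
t: 17.92
ee_pos: [0.5981, -0.0836, 0.1492]
tool_rot: [180.0, 0.1, -14.1]
contact_force: [0.3, 0.5, -2.8]
width: 0.127
gripper_force: 68.4
(array([0.0001, 0.0002, 0.0392]), np.float64(-104.06)) want tool y -103.65
```

```bash
echo '{"ticks": [[0, 0, 0.02, -0.4, 0], [0, 0, 0.0192, 0, 0], [0, 0, 0, 0, 0], [0, 0, 0, 0, 0]]}' | python3 drive.py
python3 - <<'E'
from h import *
s=arm.get_state();M=R.from_euler('xyz',s["tool_rot"],degrees=True).as_matrix()
eye=s["ee_pos"]+M@[-.1054,0,.0405-.010]; print("eye top",eye.round(4),totool(lugtarget(-6,.11)))
for n in("scene","top"):
    m=arm.camera_model(n);im=arm.get_image(n);p=proj(m,eye,n);q=proj(m,POST+[0,0,.048],n);print(n,np.round(p,1),np.round(q,1))
    u,v=int(p[0]),int(p[1]);print(im[v-12:v+13,u-14:u+15].min(2))
E
```

```text
t: 18.42
ee_pos: [0.5986, -0.084, 0.111]
tool_rot: [180.0, 0.0, -13.3]
contact_force: [0.6, -0.1, -1.0]
width: 0.121
gripper_force: 68.4
eye top [ 0.496  -0.0597  0.0805] (array([-0.0005,  0.    ,  0.001 ]), np.float64(-103.29))
scene [227.5 214. ] [227.8 227.2]
[[ 95  94  96  95  92  92  91  92  94  98 101 101  99  98  95  95  96  97
   98  99  98 100  98  95  91  87  86  89  92]
 [ 93  92  92  92  93  95  95  95  99 103 104 102 100 100  95  93  95  96
   97  97  96  98  93  90  87  86  85  88  91]
 [ 93  95  95  97  98  93  91  94  99 102 103 100 100  98  95  93  95  99
   98  95  92  92  87  85  86  86  85  87  88]
 [ 89  89  93  95  92  89  91  94  98  98  99 101  98  97  97  98 100 100
   98  95  91  89  87  85  86  87  86  87  85]
 [ 86  85  89  93  95  97 102 102 100  97  99 100  97  96  97  99 102 102
   99  96  95  94  93  89  89  87  86  86  84]
 [ 89  87  88  91  97 101 105 104 101  96  97  97  94  97  99 102 103 100
   95  94  96  95  95  92  93  91  90  89  86]
 [ 92  89  88  92  98 102 104 102  99  93  94  95  95  97  98  99  96  94
   89  91  93  94  92  96  98  99  96
[... 4546 characters left out ...]
 37  37  97 155 162 161 158 156 111 107 108 110
  107 108 156 121 111 110 107 111 111 109 106]
 [ 39  42  40  41  43  43  40  64 152 161 163 161 160 162 157 158 112 110
  105 106 112 106 107 111 110 109 109 107 106]
 [ 45  38  47  37  42  42  42 126 161 163 162 163 161 159 159 163 160 113
  110 106 108 110 110 110 108 107 111 108 113]
 [ 42  52  43  43  40  38  64 155 164 161 162 162 160 162 162 162 160 156
  159 111 106 108 112 107 105 153 160 113 109]
 [ 40  42  47  38  39  42 151 158 160 162 166 164 160 161 161 162 161 161
  162 113 107 110 111 152 155 160 164 114 106]
 [ 42  36  42  42  40  98 159 164 162 166 166 162 160 164 160 161 161 158
  164 116 109 107 109 160 162 163 165 159 111]]
```

Run:
```python
import cv2
for n,u,v in(("scene",228,227),("top",286,259)):
    im=cv2.imread(f"pics/{n}0.png");print(n,u-7,v-7);print(im[v-7:v+(14 if n=="scene" else 8),u-7:u+8].min(2))
```

```text
scene 221 220
[[149 149 148 148 148 148 149 150 149 149 149 148 150 150 150]
 [149 149 148 148 149 148 149 150 149 150 149 148 149 150 149]
 [148 148 148 148 149 149 150 150 149 149 149 150 150 149 150]
 [149 149 149 148 149 149 150 149 150 149 149 149 149 150 150]
 [148 150 149 150 149 150 150 150 149 149 148 149 150 149 149]
 [147 148 148 150 149 149 149 149 150 149 148 148 148 147 146]
 [149 149 148 149 149 147 147 148 148 149 149 147 147 147 147]
 [150 150 150 150 150 159 164 152 149 149 149 148 148 149 148]
 [150 150 150 149 143 138 142 131 150 151 151 150 150 149 149]
 [149 149 150 150 125 119 118 111 130 153 152 151 151 150 150]
 [149 150 151 140 112 119 118 110 104 145 152 152 151 152 149]
 [151 150 151 133 110 117 115 110  96 140 153 151 151 150 149]
 [151 151 152 130 111 115 113 108  95 130 153 152 150 149 149]
 [151 150 151 145 108 114 113 107  94 124 153 152 149 148 148]
 [150 149 150 150 106 113 112 106  96 125 151 150 149 149 148]
 [150 149 150 151 106 113 112 107  96 124 152 150 149 149 149]
 [150 149 150 151 109 113 112 106  95 125 152 150 149 149 149]
 [150 149 150 1
[... 495 characters left out ...]
2 145]
 [146 142 142 145 147 143 145 143 144 142 144 145 142 143 143]
 [146 145 144 144 144 132 131 132 145 142 145 145 144 144 145]
 [147 144 144 140 131 136 134 102 143 145 144 146 145 141 146]
 [144 146 143 129 125 163 182 102 116 143 145 148 143 147 145]
 [145 143 144 128 109 116 114  97  95 101 142 151 148 147 147]
 [145 145 147 144  94  95  92  94  97 100 103 144 146 144 146]
 [146 146 146 146 127  93  95  92  93 100  97 142 147 143 146]
 [147 146 148 143 141 139 103  93  95  97  99 105 142 145 148]
 [147 144 146 147 144 141 140  98  95  99  96  97 103 142 144]
 [146 145 146 145 146 144 143 100  97  97 100  97  97 142 147]
 [147 148 147 145 142 145 147 141 143 100  96  96  96 142 145]]
```

```bash
echo '{"ticks": [[-0.0022, 0, 0.008, 0, 0], [0, 0, 0.006, 0, 0], [0, 0, 0.004, 0, 0], [0, 0, 0.004, 0, 0], [0, 0, 0, 0, 0]]}' | python3 drive.py; echo '{"ticks": [[0, 0, 0.004, 0, 0], [0, 0, 0.004, 0, 0], [0, 0, 0, 0, 0]]}' | python3 drive.py
```

```text
t: 19.15
ee_pos: [0.5964, -0.0832, 0.0887]
tool_rot: [180.0, 0.0, -13.3]
contact_force: [0.4, 0.4, -1.8]
width: 0.129
gripper_force: 68.4
t: 19.52
ee_pos: [0.5963, -0.0831, 0.0807]
tool_rot: [180.0, 0.0, -13.3]
contact_force: [0.3, -0.6, -2.4]
width: 0.131
gripper_force: 68.4
```

```bash
for i in 1 2 3; do echo '{"ticks": [[0, 0, 0.004, 0, 0], [0, 0, 0.003, 0, 0], [0, 0, 0, 0, 0]]}' | python3 drive.py|grep -E "ee|cont"; done
```

```text
ee_pos: [0.5963, -0.0832, 0.0737]
contact_force: [-0.6, 0.3, -1.5]
ee_pos: [0.5963, -0.0831, 0.0667]
contact_force: [-0.8, 0.2, -1.4]
ee_pos: [0.5963, -0.0831, 0.0597]
contact_force: [-0.2, 0.1, -1.9]
```

```bash
for i in 1 2 3 4; do echo '{"ticks": [[0.0002, 0, 0.001, 0, 0], [0.0002, 0, 0.001, 0, 0], [0, 0, 0, 0, 0]]}' | python3 drive.py|grep -E "ee|cont"; done
```

```text
ee_pos: [0.5969, -0.0832, 0.058]
contact_force: [-0.7, -0.7, -1.2]
ee_pos: [0.5972, -0.0833, 0.056]
contact_force: [0.3, 0.5, -2.1]
ee_pos: [0.5976, -0.0834, 0.0539]
contact_force: [-0.6, 0.4, -1.9]
ee_pos: [0.5979, -0.0835, 0.0533]
contact_force: [-8.4, 3.3, 15.5]
```

```bash
echo '{"ticks": [[0, 0, -0.0008, 0, 0.2], [0, 0, 0, 0, 0.3], [0, 0, 0, 0, 0.4], [0, 0, 0, 0, 0.5], [0, 0, 0, 0, 0.5]]}' | python3 drive.py; echo '{"ticks": [[0, 0, -0.03, 0, 0.5], [0, 0, -0.05, 0, 0.5], [0, 0, -0.06, 0, 0.5], [0, 0, -0.06, 0, 0.5], [0, 0, 0, 0, 0.5]]}' | python3 drive.py
python3 - <<'E'
from h import *
import pickle
s=arm.get_state();m=arm.camera_model("wrist");im=arm.get_image("wrist");pickle.dump((s,m,im),open("w6.pkl","wb"))
print(np.round(proj(m,POST+[0,0,.022],"wrist"),1),np.round(proj(m,lugtarget(-6,.062),"wrist"),1),np.round(proj(m,N(75,40,28),"wrist"),1),np.round(proj(m,N(-80,-91,58),"wrist"),1))
E
```

```text
t: 22.78
ee_pos: [0.598, -0.0836, 0.0527]
tool_rot: [180.0, 0.0, -13.3]
contact_force: [0.4, -0.4, 0.2]
width: 0.5
gripper_force: 0.0
t: 23.4
ee_pos: [0.5998, -0.0847, 0.2573]
tool_rot: [-179.9, -0.4, -13.3]
contact_force: [0.7, 0.5, -1.1]
width: 0.497
gripper_force: 0.0
[280.1 273.9] [280.2 198.7] [225.4 147.3] [356.7 277.1]
```

Run:
```python
from h import *
import pickle
s,m,im=pickle.load(open("w6.pkl","rb"))
print(im[254:296:2,258:304:2].min(2))
print("lug row",im[199,255:306].min(2) if 0 else im[199,255:306].min(1))
d=(im.max(2)<100).astype(np.uint8);d[:170]=0;d[225:]=0;d[:,:255]=0;d[:,305:]=0
c=max(cv2.findContours(d,0,1)[0],key=cv2.contourArea);r=cv2.minAreaRect(c);p=on(m,*r[0],.062,"wrist");print("lug",r,p.round(4))
v=p-POST;print("dist",np.hypot(*v[:2]),"ang in nest",np.degrees(np.arctan2(v[1],v[0])-NY))
```

```text
[[125 123 125 126 129 130 128 163 161 161 163 162 164 162 165 163 166  84
   84 132 130 130 129]
 [128 129 125 126 126 127 128 163 162 160 162 163 163 162 164 162 166  85
   85 132 129 130 129]
 [128 129 127 126 128 128 129 162 163 160 163 163 165 163 164 161 162  84
   81 131 129 131 130]
 [127 127 128 129 127 125 128 162 164 161 160 164 164 161 164 163 162  82
   79 129 127 129 132]
 [127 128 128 124 127 125 127 163 163 159 160 163 166 162 164 165 164  83
  124 128 129 129 128]
 [127 129 128 125 125 127 126  96 150 161 166 160 156 154 159 115  51  84
  135 132 129 128 129]
 [128 127 128 127 129 127  99 166 163 156 167 164 160 155 160 168 159  57
   90  78 133 129 128]
 [124 127 128 130 130 130 131 159 166 157  58  89  75  54 159 162 165 125
   87  82 133 129 130]
 [126 128 129 128 129 127 167 159 170  66 105  94  81  66  81 166 162 167
   76  85 135 128 128]
 [125 128 128 127 127 123 158 162 120 111 106  95  80  68  89 112 163 171
   69  83 136 129 129]
 [130 125 128 127 128 123 159 160 112 114 106  95  83  68  86  69 143 174
   70  82 132 130 129]
 [128 129 127 128 129 126 159 159
[... 576 characters left out ...]
28 129 130 131 131 130 129 130 128 129 128 128
  130 129 130 132 130]
 [128 129 129 130 132 131 129 129 131 130 130 128 127 130 129 128 127 129
  131 131 132 135 132]
 [128 129 128 130 131 129 130 130 129 128 130 130 128 129 128 128 130 131
  130 133 133 133 134]
 [128 127 128 130 131 129 129 129 130 130 130 131 130 132 134 134 141 140
  139 135 121 113  92]]
lug row [129 128 129 126 129 127 128 126 127 128 129 128 128 128 126 125 162 171
 167 171 110  62  74  75  75  74  74  73  73  73  73  52  87 116 112 114
 105  85  86  85  85  85  86  85  86  86  85  86  86  87  87]
lug ((298.0, 197.0), (54.0, 12.0), 90.0) [ 0.5957 -0.1016  0.062 ]
dist 0.10869128780331251 ang in nest -15.44239611778852
```

Run:
```python
from h import *
import pickle
s,m,im=pickle.load(open("w6.pkl","rb"))
for u in(278,281,284): print(u,im[178:222,u].max(1))
P1=on(m,281,188.5,.062,"wrist")
# arm outline on z=.022, left edge both ends, right edge
for v in(130,150,170,235,245,255):
    row=im[v,240:330].min(1).astype(int);k=np.where((row>145)&(row<200))[0];print(v,240+k.min(),240+k.max(),on(m,240+k.min()-.5,v,.022,"wrist").round(4)[:2],on(m,240+k.max()+.5,v,.022,"wrist").round(4)[:2])
print("nose col",im[85:125,281].min(1))
# pin: dark near predicted
u,v=356,277;print(im[v-40:v+24:3,u-40:u+40:3].max(2))
```

```text
278 [177 157  43  39  47  47  50  47  49  60  79  83  83  84  84  84  81  82
  82  81  81  84  82  84  84  81  79  80  79  79  72  89 161 180 176 175
 174 176 175 175 175 174 176 174]
281 [180 160  47  42  46  50  49  48  46  59  80  85  83  84  83  80  80  78
  82  83  81  82  84  80  80  79  79  78  78  80  71  90 162 180 175 174
 174 172 173 173 174 174 173 172]
284 [178 159  44  43  45  50  46  46  46  62  81  85  81  81  80  82  83  82
  82  83  83  81  79  81  80  79  81  81  79  79  76  88 159 178 172 173
 172 172 172 172 171 172 172 172]
130 250 287 [ 0.6712 -0.0669] [ 0.6613 -0.1069]
150 253 290 [ 0.649  -0.0646] [ 0.6391 -0.1051]
170 271 290 [ 0.6226 -0.0785] [ 0.6174 -0.1   ]
235 272 329 [ 0.5479 -0.0611] [ 0.5319 -0.1275]
245 272 290 [ 0.5356 -0.0581] [ 0.5304 -0.0799]
255 272 290 [ 0.523  -0.0549] [ 0.5177 -0.0771]
nose col [ 68  68  70  72  73  71  72  71  71  71  75 106 125 129 130 130 130 128
 127 128 127 128 130 129 129 129 129 128 127 127 129 128 129 127 127 126
 127 130 130 132]
[[119 119 176 176 182  94 156 146 144 146 147 145 146 147 150 151 139  90
  131 133 136
[... 1699 characters left out ...]
 122 120 124 125 125]
 [145 147 149  36  31  30  28 103 103 101 103  21  29  28  20 157 135 124
  121 120 124 125 123 123 125 128 128]
 [148 148 149  14  28  31  27  80 101 101 103  62  28  26  34  78 122 121
  123 123 125 126 125 127 130 129 124]
 [151 151 150  18  29  31  30  19 102 101 102 106  42  42  39  56 125 125
  127 126 126 121 122 127 127 129 126]
 [124 124 132  25  32  29  33  25 105 101 101 106  27  27  28  27 129 133
  132 126 124 120 124 130 133 132 132]
 [124 122 130  20  29  30  29  29  81 101 102 103  67  27  30  29  24 134
  128 128 128 124 125 130 130 131 127]
 [126 126 130  17  31  32  31  32  44 102 101 101 107  26  30  31  26 135
  125 124 125 124 120 123 123 125 127]]
```

Run:
```python
from h import *
import pickle
ax=N(-35,-37,58)
R_=[]
for k,(u,v) in((1,(173,131)),(2,(75,180))):
    s,m,im=pickle.load(open(f"w{k}.pkl","rb"))
    d=(im.max(2)<40).astype(np.uint8);n,l,st,ce=cv2.connectedComponentsWithStats(d)
    j=[i for i in range(1,n) if abs(ce[i][0]-u)<12 and abs(ce[i][1]-v)<12 and st[i][4]>20]
    for i in j: print(k,ce[i],st[i])
    print(im[v-9:v+12,u-12:u+14].max(2))
    base,top=proj(m,N(-80,-91,28),"wrist"),proj(m,N(-80,-91,58),"wrist");print("pred base/top for -130deg",np.round(base,1),np.round(top,1))
```

```text
1 [173.75438596 131.50292398] [165 125  19  14 171]
[[154 125  89  97  97  99 100 100 101 102 100  99  96  97  97  97  98  97
   95 114 150 143 145 142 141 142]
 [148 133 134  93  94  96  99  99 101 100  99 101 101  99 100 102 101  99
   97 118 152 146 144 142 141 142]
 [146 146 149 132  89  94  97 100 101 103 104 106 106 106 101  93  89 102
  108 130 154 146 146 145 145 144]
 [145 144 145 150 155 136  97  95  94  85  76  72  65  57  46  29  22   8
   21  42  77 121 151 148 145 144]
 [145 144 145 145 152 130  91  57  49  33  30  20  13  12  13  17  19  23
   15  15  28  73 132 124 148 144]
 [146 147 145 149 151 106  46  31  35  39  41  42  31  22  17  24  20  24
   23  24  18  15  73 101 153 144]
 [145 147 146 151 127  48  30  33  39  38  40  43  47  38  24  26  17  18
   19  22  22  18  31 114 157 150]
 [145 147 149 143  75  24  35  37  38  40  40  43  38  43  29  21  23  25
   23  26  19  17  23  83 136 155]
 [146 148 153 119  21  28  34  38  40  40  39  39  39  42  38  25  30  27
   24  26  22  20  30  59  92  87]
 [146 148 156 110  18  30  38  39  36  40  36  40  41  40  41  30  
[... 2989 characters left out ...]
0 130 135 127  62  29  30  33  38  86 124 158 151 147 144 143 146
  134  84  76  80  80  81  81  81]
 [128 130 131 132 135 138 128 119 106 115 153 153 146 144 144 143 142 143
  145 112  70  77  81  82  81  82]
 [128 131 129 129 129 129 130 133 134 122 140 148 143 143 142 141 140 140
  143 143 101  74  78  80  84  81]
 [126 129 129 128 126 127 127 128 129 122 133 148 144 142 143 144 144 142
  144 148 137  88  75  78  82  81]
 [127 127 129 127 126 125 128 128 128 124 125 150 146 143 143 144 143 142
  143 144 146 127  84  77  81  82]
 [127 128 128 126 126 124 129 127 127 129 118 146 144 142 143 144 142 144
  144 143 145 144 115  72  79  80]]
pred base/top for -130deg [ 77.4 184.4] [ 63.  190.5]
```

Run:
```python
from h import *
import pickle
m1=pickle.load(open("w1.pkl","rb"))[1];m2=pickle.load(open("w2.pkl","rb"))[1]
p,e=tri(ray(m1,170.3,132.3,"wrist"),ray(m2,69.5,181,"wrist"));print(p,e)
ax=N(-35,-37,58)
for q in(p,on(m1,170.3,132.3,.058,"wrist"),on(m2,69.5,181,.058,"wrist")):
    v=q-ax;print(q.round(4),np.hypot(*v[:2]).round(4),np.degrees(np.arctan2(v[1],v[0])-NY).round(1))
s=arm.get_state();print(s["qpos"].round(1),s["tool_rot"])
def pin(a,r=.070): t=NY+np.radians(a);return ax+r*np.array([np.cos(t),np.sin(t),0])
for a in(-145,-138,-120,-100,-80,-60,-35):print(a,pin(a).round(4))
```

```text
[ 0.47987664 -0.13339195  0.05875117] [np.float64(6.596559364420132e-05), np.float64(6.596559364418278e-05)]
[ 0.4799 -0.1334  0.0588] 0.0695 -142.8
[ 0.4799 -0.1336  0.058 ] 0.0696 -142.6
[ 0.4799 -0.134   0.058 ] 0.0698 -142.4
[-49.7  28.3  73.6  93.  -27.6  79.5 -76.2] [-1.79940106e+02 -1.79697426e-01 -1.33273626e+01]
-145 [ 0.4782 -0.1313  0.058 ]
-138 [ 0.4826 -0.1386  0.058 ]
-120 [ 0.4976 -0.1545  0.058 ]
-100 [ 0.5192 -0.1658  0.058 ]
-80 [ 0.5433 -0.1691  0.058 ]
-60 [ 0.567  -0.1639  0.058 ]
-35 [ 0.5919 -0.1465  0.058 ]
```

```bash
echo '{"ticks": [[0, 0, 0, -10.6, 0.28], [0, 0, 0, -10.6, 0.28], [0, 0, 0, -10.6, 0.28], [0, 0, 0, -10.6, 0.28], [0, 0, 0, 0, 0.28]]}' | python3 drive.py; python3 -c "
from h import *
print(totool([.4799,-.1337,.105]),arm.get_state()['qpos'].round(1))"
```

```text
t: 24.08
ee_pos: [0.5975, -0.0833, 0.2518]
tool_rot: [-179.9, 0.1, 29.0]
contact_force: [-0.1, -0.6, -0.3]
width: 0.276
gripper_force: 0.0
(array([-0.1271, -0.0128,  0.1469]), np.float64(-60.99)) [-44.8  22.6  63.2  93.1 -20.6  77.2 -39.7]
```

```bash
echo '{"ticks": [[-0.0318, -0.0032, 0.0367, 0, 0.28], [-0.0318, -0.0032, 0.0367, 0, 0.28], [-0.0318, -0.0032, 0.0367, 0, 0.28], [-0.0317, -0.0032, 0.0367, 0, 0.28], [0, 0, 0, 0, 0.28]]}' | python3 drive.py; python3 -c "
from h import *
print(totool([.4799,-.1337,.0645]),arm.get_state()['qpos'].round(1),arm.get_state()['width'])"
```

```text
t: 24.7
ee_pos: [0.4765, -0.1345, 0.1032]
tool_rot: [-179.8, 0.3, 28.6]
contact_force: [1.2, 0.3, 0.9]
width: 0.281
gripper_force: 0.0
(array([0.0036, 0.0011, 0.0387]), np.float64(-61.36)) [-46.   17.2  65.1 117.1 -18.5  57.3 -32.9] 0.2806736337579236
```

```bash
echo '{"ticks": [[0, 0, 0, 0, 0.28], [0, 0, 0, 0, 0.28]]}' | python3 drive.py >/dev/null; python3 -c "
from h import *
print(totool([.4799,-.1337,.0645]))"
```

```text
(array([-0.0018, -0.0013,  0.0423]), np.float64(-60.96))
```

```bash
echo '{"ticks": [[-0.0018, -0.0013, 0.012, 0, 0.28], [0, 0, 0.015, 0, 0.28], [0, 0, 0.01, 0, 0.28], [0, 0, 0.005, 0, 0.28], [0, 0, 0, 0, 0.28]]}' | python3 drive.py; echo '{"ticks": [[0.0002, 0.0061, 0, -5, 0.28], [0.0011, 0.0122, 0, -10, 0.28], [0.0011, 0.0122, 0, -10, 0.28], [0, 0, 0, 0, 0.28]]}' | python3 drive.py;python3 -c "
from h import *
p=arm.get_state()['ee_pos']-N(-35,-37,0);print(np.hypot(*p[:2]),np.degrees(np.arctan2(p[1],p[0])-NY),arm.get_state()['qpos'].round(1))"
```

```text
t: 25.58
ee_pos: [0.4783, -0.1341, 0.0637]
tool_rot: [-180.0, 0.1, 29.0]
contact_force: [-0.3, -0.2, 1.3]
width: 0.282
gripper_force: 0.0
t: 26.08
ee_pos: [0.4991, -0.1572, 0.0644]
tool_rot: [180.0, -0.0, 54.0]
contact_force: [-0.5, -0.2, 0.5]
width: 0.279
gripper_force: 0.0
0.07126812222961523 -117.74002305540465 [-32.1  21.8  52.8 115.1 -21.7  53.3  -4.1]
```

```bash
echo '{"ticks": [[0.0011, 0.0122, 0, -10, 0.28], [0.0011, 0.0122, 0, -10, 0.28], [0.0011, 0.0122, 0, -10, 0.28], [0.0011, 0.0122, 0, -10, 0.28], [0.0011, 0.0122, 0, -10, 0.28]]}' | python3 drive.py;python3 -c "
from h import *
p=arm.get_state()['ee_pos']-N(-35,-37,0);print(np.hypot(*p[:2]),np.degrees(np.arctan2(p[1],p[0])-NY),arm.get_state()['qpos'].round(1))
s=arm.get_state();m=arm.camera_model('scene');im=arm.get_image('scene')
ax=N(-35,-37,0)
for a in (-142,-118,-75,-67):
    t=NY+np.radians(a);q=proj(m,ax+[.07*np.cos(t),.07*np.sin(t),.045],'scene');u,v=int(q[0]),int(q[1]);print(a,q);print(im[v-4:v+5:2,u-6:u+7:2].max(2))"
```

```text
t: 26.7
ee_pos: [0.5564, -0.1681, 0.064]
tool_rot: [-179.9, 0.0, 104.1]
contact_force: [-2.9, -0.0, -0.1]
width: 0.28
gripper_force: 1.4
0.07085142390059619 -69.28896938259811 [-19.1  25.   38.8 106.7 -18.8  54.9  42.1]
-142 (np.float64(240.21131763533674), np.float64(246.4045319468763))
[[105 105 117 113 110 160 157]
 [114 158 158 175 173 171 169]
 [173 172 173 172 171 171 171]
 [172 172 172 172 171 170 170]
 [172 173 173 172 173 171 171]]
-118 (np.float64(254.18348083720457), np.float64(248.14416826962108))
[[170 140 118 121 122 122 121]
 [173 114 114 118 125 122 119]
 [174 114 113 115 115 118 117]
 [172 158 159 159 111 114 115]
 [173 172 172 171 174 160 114]]
-75 (np.float64(277.9967965241885), np.float64(243.2884316645815))
[[ 41  41  30 125 112  23  34]
 [ 38  42  34 132 111 107 136]
 [ 44  42  33 131 110 118 175]
 [ 90  31  31 131 110 130 173]
 [ 60  90 111 135  85 131 172]]
-67 (np.float64(281.2596865967156), np.float64(241.44192414146056))
[[ 33 125 112  31  33  35  32]
 [ 30 125 112  23  34  34  33]
 [ 34 132 111 107 136  24  26]
 [ 33 131 110 118 175 171 161]
 [ 31 131 110 130 173 172 172]]
```

```bash
cat > st.py <<'E'
from h import *
s=arm.get_state();p=s['ee_pos']-N(-35,-37,0);f=s['contact_force'];M=R.from_euler('xyz',s["tool_rot"],degrees=True).as_matrix()
print("r,ang",np.hypot(*p[:2]).round(4),np.degrees(np.arctan2(p[1],p[0])-NY).round(1),"f tool",(M.T@f).round(1),s['t'])
E
echo '{"ticks": [[0.0004, 0.0073, 0, -6, 0.28], [0.0004, 0.0073, 0, -6, 0.28], [0.0004, 0.0073, 0, -6, 0.28], [0.0004, 0.0073, 0, -6, 0.28], [0, 0, 0, 0, 0.28]]}' | python3 drive.py>/dev/null;python3 st.py; for i in 1 2 3; do echo '{"ticks": [[0.0001, 0.0025, 0, -2, 0.28], [0.0001, 0.0025, 0, -2, 0.28], [0, 0, 0, 0, 0.28]]}' | python3 drive.py>/dev/null;python3 st.py; done
```

```text
r,ang 0.0702 -45.0 f tool [0.5 0.  0. ] 27.375
r,ang 0.0701 -40.7 f tool [-1.3 -2.4 -1.3] 27.75
r,ang 0.0701 -36.4 f tool [-1.3 -1.5 -1.1] 28.125
r,ang 0.0699 -32.3 f tool [-0.3 -1.   0.2] 28.5
```

```bash
for i in 1 2 3 4; do echo '{"ticks": [[0.0001, 0.0018, 0, -1.5, 0.28], [0, 0, 0, 0, 0.28]]}' | python3 drive.py>/dev/null;python3 st.py; done
```

```text
r,ang 0.0697 -31.0 f tool [-1.4 -2.  -1.3] 28.75
r,ang 0.0697 -29.6 f tool [-2.5 -3.5 -0.9] 29.0
r,ang 0.0696 -28.5 f tool [-2.1 -4.8 -1.8] 29.25
r,ang 0.0696 -27.4 f tool [-1.9 -5.7 -1. ] 29.5
```

```bash
for i in 1 2 3 4 5; do echo '{"ticks": [[0, 0.0018, 0, -1.5, 0.28], [0, 0, 0, 0, 0.28]]}' | python3 drive.py>/dev/null;python3 st.py; done
```

```text
r,ang 0.0695 -26.4 f tool [-0.2 -7.3 -2. ] 29.75
r,ang 0.0694 -25.6 f tool [ -1.2 -10.5  -1.9] 30.0
r,ang 0.0694 -24.6 f tool [  0.2 -12.2  -4.5] 30.25
r,ang 0.0693 -23.6 f tool [  0.9 -13.5  -5.3] 30.5
r,ang 0.0692 -23.1 f tool [  2.5 -15.3  -5.3] 30.75
```

```bash
for i in 1 2; do echo '{"ticks": [[0, -0.004, 0, 0, 0.28], [0, 0, 0, 0, 0.28]]}' | python3 drive.py>/dev/null;python3 st.py; done; echo '{"ticks": [[0, -0.002, 0, 0, 0.3], [0, 0, 0, 0, 0.34], [0, 0, 0, 0, 0.34]]}' | python3 drive.py;python3 st.py
```

```text
r,ang 0.0691 -23.9 f tool [ 2.  -7.5 -2.7] 31.0
r,ang 0.0697 -25.2 f tool [-0.6 -0.4 -0.9] 31.25
t: 31.62
ee_pos: [0.5979, -0.1393, 0.064]
tool_rot: [180.0, -0.0, 153.6]
contact_force: [0.4, 1.0, -0.8]
width: 0.343
gripper_force: 0.0
r,ang 0.0702 -27.3 f tool [0.1 1.1 0.8] 31.625
```

```bash
echo '{"ticks": [[0, 0, -0.02, 0, 0.34], [0, 0, -0.05, 0, 0.34], [0, 0, -0.06, 0, 0.5], [0, 0, -0.06, -9, 0.5], [0, 0, 0, -9.5, 0.5], [0, 0, 0, 0, 0.5]]}' | python3 drive.py; python3 -c "
from h import *
print(totool([.59,-.05,.27]))"
```

```text
t: 32.38
ee_pos: [0.598, -0.1397, 0.2558]
tool_rot: [180.0, 0.1, 172.0]
contact_force: [-0.2, 0.1, -0.6]
width: 0.501
gripper_force: 0.0
(array([ 0.0204,  0.0877, -0.0142]), np.float64(82.0))
```

```bash
echo '{"ticks": [[0.01, 0.044, -0.007, 0, 0.5], [0.01, 0.044, -0.007, 0, 0.5], [0, 0, 0, 0, 0.5], [0, 0, 0, 0, 0.5]]}' | python3 drive.py>/dev/null
python3 - <<'E'
from h import *
import pickle
s=arm.get_state();m=arm.camera_model("wrist");im=arm.get_image("wrist");pickle.dump((s,m,im),open("w7.pkl","wb"))
print(s["ee_pos"],s["t"])
u,v=np.array(proj(m,N(75,40,28),"wrist")).astype(int);print("shell px",u,v)
w=(im.min(2)>190).astype(np.uint8);w[:v-45]=0;w[v+45:]=0;w[:,:u-50]=0;w[:,u+50:]=0
n,l,st,ce=cv2.connectedComponentsWithStats(w);k=1+np.argmax(st[1:,4]);c=cv2.findContours((l==k).astype(np.uint8),0,1)[0][0].reshape(-1,2)
P=np.array([on(m,a,b,.028,"wrist")[:2] for a,b in c],np.float32);r=cv2.minAreaRect(P);print("shell",np.round(r[0],4),np.round(r[1],4),r[2],"home",N(75,40,28))
for a in(0,-1):
    print("lug px pred",np.round(proj(m,lugtarget(a,.062),"wrist"),1))
print("post",np.round(proj(m,POST+[0,0,.022],"wrist"),1))
# edges of arm along predicted line at several stations, z=.022
for d in(.03,.05,.075,.13,.145,.16):
    t=NY; q=POST+d*np.array([np.cos(t),np.sin(t),0])+[0,0,.022]
    n=np.array([-np.sin(t),np.cos(t),0]); ys=np.arange(-.03,.0305,.001)
    g=[int(im[int(round(b)),int(round(a))].min()) for a,b in(proj(m,q+n*y,"wrist") for y in ys)]
    print(d,g)
ax=N(-35,-37,0)
for a in range(-60,0,4):
    t=NY+np.radians(a);p=proj(m,ax+[.07*np.cos(t),.07*np.sin(t),.058],"wrist");print(a,im[int(round(p[1])),int(round(p[0]))].max(),end="; ")
E
```

```text
[ 0.5898545  -0.05000749  0.26769068] 32.875
shell px 301 240
shell [ 0.6597 -0.0381] [0.0573 0.0348] 81.84457397460938 home [ 0.65965733 -0.03744011  0.028     ]
lug px pred [262.6 205. ]
lug px pred [260.8 205. ]
post [262.8 103.7]
0.03 [126, 126, 123, 124, 127, 126, 126, 126, 127, 127, 128, 127, 129, 130, 130, 127, 104, 82, 82, 81, 98, 154, 171, 164, 166, 166, 162, 163, 163, 166, 167, 165, 169, 168, 168, 167, 170, 170, 166, 166, 165, 169, 171, 155, 128, 126, 127, 127, 128, 128, 127, 129, 128, 128, 129, 129, 128, 128, 128, 128, 128]
0.05 [66, 73, 75, 71, 44, 44, 138, 174, 168, 167, 166, 164, 164, 164, 163, 170, 150, 96, 73, 75, 151, 168, 168, 167, 168, 171, 164, 163, 169, 170, 167, 167, 169, 169, 171, 168, 170, 168, 168, 166, 166, 170, 176, 142, 127, 125, 127, 126, 126, 126, 127, 127, 130, 129, 129, 128, 129, 130, 130, 132, 133]
0.075 [166, 165, 162, 162, 165, 167, 165, 165, 167, 173, 177, 177, 116, 78, 82, 84, 85, 85, 85, 60, 140, 174, 167, 169, 170, 166, 166, 162, 166, 173, 167, 168, 172, 172, 172, 171, 173, 173, 169, 168, 170, 178, 178, 143, 123, 129, 127, 128, 129, 132, 131, 13
[... 396 characters left out ...]
131, 131, 130, 132, 132, 132, 134, 134, 82, 84, 94, 94, 148, 167, 164, 162, 163, 163, 157, 160, 164, 161, 161, 161, 165, 166, 161, 164, 168, 168, 165, 165, 171, 176, 67, 67, 107, 137, 191, 219, 222, 222, 220, 219, 219, 221, 220, 220, 221, 220, 221, 221, 220, 220]
0.16 [130, 130, 131, 128, 128, 129, 131, 130, 130, 130, 130, 131, 129, 129, 79, 79, 82, 88, 156, 190, 190, 200, 199, 216, 176, 164, 164, 184, 166, 186, 204, 204, 221, 218, 217, 184, 204, 204, 222, 189, 199, 58, 104, 104, 188, 222, 228, 226, 226, 226, 226, 226, 226, 226, 226, 224, 225, 227, 226, 227, 227]
-60 100; -56 149; -52 142; -48 144; -44 147; -40 148; -36 107; -32 35; -28 37; -24 135; -20 145; -16 144; -12 144; -8 145; -4 141;
```

```bash
python3 -c "
from workcell import arm
print(arm.hand_in())"
```

```text
the job is handed in; nothing more can be done
None
```

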